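# Flip the topping-box cover to the other well

## Task

With the fingertips under its overhanging edge, push the cover of the two-well topping box up and over its middle spine, then press it down so that it lies flat on the other well: the olives end uncovered and the cheese covered. Do it smoothly and gently, without flinging or pinching the cover, and leave the box and the jar, pepper mill and bowl beside it where they are.

Things in the scene. Friction and masses are not known exactly. Their poses are not given: they have to be found in the camera images.
- station: Open black topping box standing loose on the table (2 kg, a few newtons do not shift it), 180 mm along its x, 310 mm along its y, 78 mm high, walls 6 mm. Origin: centre of its underside; z up. A wall across the middle, along its x, parts two wells: olives at +y, cheese at -y. Its only moving part is the cover.
- spine (a point): Middle of the cover's hinge line, on the box's centre line 81 mm above the table; the hinge runs along this frame's x (the same axes as the box).
- leaf (a joint): Angle of the cover about the spine (rad): 0 = flat on the olive well (+y side of the box), 1.57 = standing upright, 3.14 = flat on the cheese well (-y side); stops at both ends. It starts between 0 and 0.3. The hinge is stiff: the cover stays where it is left at any angle, even against its weight, so it does not fall over by itself; moving it takes about 1 to 3 N at its free edge.
- cover_edge (a point): Middle of the cover's free edge, at half its thickness, 190 mm from the spine. Frame turns with the cover: y points away from the spine, z out of the face that looks up at the start, x along the spine. The cover is a plain flat steel leaf 170 mm along the spine, 6 mm thick. When flat it rests on the box's rim, and its free edge overhangs the box's outer wall by 35 mm, 78 mm of free height beneath, on either side.
- cover_face: Ply of the cover that looks up at the start (down once flipped), 3 mm thick. Origin on the spine, axes as cover_edge.
- cover_back: Ply of the cover that looks down at the start (up once flipped), 3 mm thick, fixed to the other. Origin on the spine, axes as cover_edge.
- jar: Bystander: closed glass jar, 64 mm across, 110 mm tall, loose, beyond the box. Origin: centre of its underside.
- mill: Bystander: wooden pepper mill, 52 mm across, 142 mm tall, loose, beyond the box. Origin: centre of its underside.
- bowl: Bystander: steel bowl, 120 mm across, 50 mm high, loose, on the cheese side of the box. Origin: centre of its underside.

How it is judged:
By the outcome, as a careful person would: the job done as asked, in the order asked, and still so for the second after the job is handed in, with the robot touching nothing.
It also fails if it takes over 45 s, if anything falls off the work surface, if the arm or the gripper's body presses on something with over 40 N, if the wrist force passes 120 N, or if a joint passes its speed limit or range.

## Robot

A 6-joint arm with a two-finger parallel gripper is mounted at the origin on the work surface. World frame = base frame: x ahead of the robot, y to its left, z up, the work surface at z = 0. Lengths are in m, angles in degrees, forces in N, time in s.
With the tool pointing down it reaches from about 0.3 to 0.75 m from the base axis. Payload 8.5 kg.
Tool frame: the origin (TCP) lies between the finger pads; the fingertips stand ahead of it and the grasp point (between the pads) lies 8 mm behind it (env.tcp_to_tips is the z of the fingertips in the tool frame, in m); z points along the fingers, x is the direction in which the jaws open and shut, and the axes are right-handed (so a half turn about z gives the same grasp; the last joint's range is limited). The gripper opens to 85 mm and grips with 20 to 120 N. Pads are 22 mm wide; open, the fingers measure 114 mm over their backs; the gripper's body (76 mm by 85 mm) begins 54 mm behind the grasp point. The pads swing forward as they close: fully open they stand 13 mm farther back than shut.
Start: joints at [-78.455, 21.807, 74.336, -0, 83.858, -12.336], TCP at [0.223, -0.503, 0.242] pointing down, gripper open.
Joint ranges: [-178.18, 178.18], [-50.72, 133.34], [12.68, 142.11], [-81.47, 261.47], [9.98, 163.14], [-165.26, 165.26]. Speed limits (degrees/s): [136.94, 136.94, 180, 180, 180, 180].

## Interface

Orientations are given as a 3x3 rotation matrix whose columns are the frame's x, y, z axes.
In Python, from rig import observe, viewer, env gives the robot as it stands.
- The arm moves only by the tool jog_arm, never from a script. Its arguments are lists of equal length, an entry for each row: "dr": the turn, a rotation vector about the tool's x, y, z in rad, a list of three; "slide": the shift along the tool's x, y, z in m, a list of three; "gripper": the opening, from -1 (shut) to 1 (fully open), so that 0 is half open. In form: {"dr": [[rx, ry, rz], ...], "slide": [[dx, dy, dz], ...], "gripper": [gripper, ...]}. A call has exactly 10 rows; each row shifts and turns the commanded pose from where the row before left it, along the tool's axes as they then stand; what a row does not reach is not made up. A row lasts 1/10 s, in which the tool goes at most 50 mm and 8.59 degrees, less where a joint would pass 70% of its speed; a pose out of reach is approached as far as the arm can. A call is refused whole if a number of a shift passes 0.05 or a number of a turn 0.15, either way. A call with a gripper value outside its range is refused whole. The fingers move at their own pace and stop on an object; "force" is the grip in N (left out, the last holds). Time passes only in rows, so rows that do not move let the fingers close, or fill a call up. It gives the time, the measured TCP pose, the force and the opening at its end, in the units of the state.
- observe(): the state, without advancing time (a new reading comes with each control period).
- viewer.get_image(name): name is "scene" or "top"; returns a dict with "pixels" (420x560x3 uint8, blue, green, red), "camera_matrix" (3x3 intrinsics, pixels), "R" (3x3) and "t" (3): a world point X has camera coordinates R X + t. Camera axes: x right, y down, z forward; pixel columns grow to the right and rows downward; lengths in m; the calibration is good to about 2 mm. A picture is of the moment at which its call begins. There is no depth.
- env.close_job(): hands the job in, once; it reports no verdict.
The state is a dict: "time_s": time; "q": joint angles; "qvel": joint speeds; "joint_efforts": joint torques, N m; "position": TCP position; "tool_rot": TCP orientation; "ft_force": force on the tool from outside, world axes, zero at the start; "wrist_torque": the same for the moment, N m; "grip_width": finger opening in m.
Only numpy, scipy, OpenCV 4.12 (cv2) and the standard library are available. Lean on these libraries where they do the work, as an engineer would, in place of code of your own. Each camera call takes 0.05 s, during which the arm holds its last target.

## Working session

There is one attempt and no reset: what is moved stays moved. The work goes in short steps, Python scripts to look and compute and a tool call to move; the robot and the scene stay as the last step left them, time stands still between calls to the robot, and variables do not carry over. Pictures are saved under pics/ and viewed, and the job is handed in when it is done.

Besides the shell and the picture viewer there is one more tool, called in YAML: its name, and indented under it one key for each argument. jog_arm: Moves the arm, as the interface text tells. Its arguments: {"type":"object","properties":{"dr":{"type":"array","items":{"type":"array","items":{"type":"number"}}},"slide":{"type":"array","items":{"type":"array","items":{"type":"number"}}},"gripper":{"type":"array","items":{"type":"number"}},"force":{"type":"number"}},"required":["dr","slide","gripper"]}

```bash
mkdir -p pics; ls; python3 - <<'E'
from rig import observe, viewer, env
import cv2, json, numpy as np
print(observe()); print(env.tcp_to_tips)
for n in("scene","top"):
    d=viewer.get_image(n); cv2.imwrite(f"pics/{n}0.png",np.array(d["pixels"])); print(n,np.array(d["camera_matrix"]).tolist(),np.round(d["R"],4).tolist(),np.round(d["t"],4).tolist())
E
```

```text
pics
{'time_s': 0.0, 'q': array([-7.84541466e+01,  2.18390720e+01,  7.43877015e+01, -2.12090374e-03,
        8.38576401e+01, -1.23353037e+01]), 'qvel': array([ 0.00256871, -0.0617138 , -0.1013558 , -0.06255008,  0.02574681,
        0.06472163]), 'joint_efforts': array([ 2.59318818e-03, -4.48451293e+01, -2.31277585e+01, -5.16437709e-06,
        4.79926777e-03, -9.24139187e-06]), 'position': array([ 0.22259459, -0.50261488,  0.24171239]), 'tool_rot': array([[ 4.04844301e-01, -9.14385576e-01, -3.30942618e-04],
       [-9.14384491e-01, -4.04844340e-01,  1.43611634e-03],
       [-1.44714431e-03, -2.78794717e-04, -9.99998914e-01]]), 'ft_force': array([-0.33065637,  0.1663685 ,  0.39129184]), 'wrist_torque': array([ 0.01711346, -0.03031475, -0.00897622]), 'grip_width': 0.08568360207846412}
0.011
scene [[530.2750393666795, 0.0, 281.6124748807934], [0.0, 530.2750393666795, 209.191382253104], [0.0, 0.0, 1.0]] [[-0.5901, 0.8072, 0.0157], [0.4261, 0.3279, -0.8431], [-0.6857, -0.4908, -0.5375]] [0.38, -0.1733, 1.5622]
top [[433.8003851575262, 0.0, 280.4667502503], [0.0, 433.8003851575262, 209.20394408339774], [0.0, 0.0, 1.0]] [[-0.001, -0.9994, 0.0347], [-0.9969, -0.0017, -0.0782], [0.0782, -0.0347, -0.9963]] [-0.0179, 0.6134, 0.9268]
```

View pics/scene0.png

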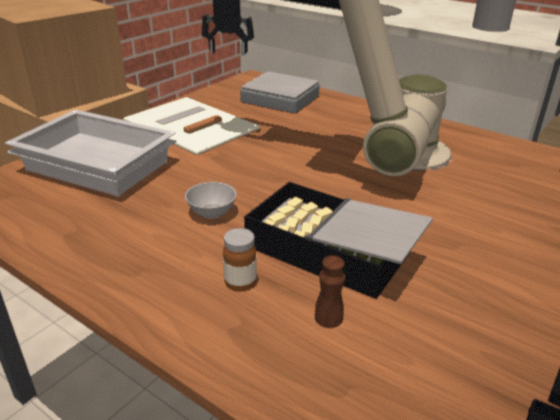

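View pics/top0.png

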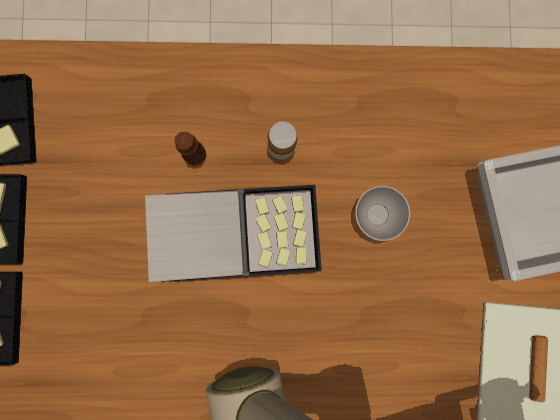

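The cover is on the left of the top view, with corners near (146,196), (240,190), (244,276) and (149,281). The cheese well is on the right, u 246–319. The bowl is at (382,214), the jar at (283,137) and the mill at (187,145). I'll zoom in for accurate corners.

```bash
python3 - <<'E'
import cv2
a=cv2.imread("pics/top0.png")[175:295,135:335]; cv2.imwrite("pics/topc.png",cv2.resize(a,None,fx=4,fy=4,interpolation=cv2.INTER_CUBIC))
a=cv2.imread("pics/scene0.png")[175:300,240:440]; cv2.imwrite("pics/scenec.png",cv2.resize(a,None,fx=4,fy=4,interpolation=cv2.INTER_CUBIC))
E
```

```text
(no output)
```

View pics/topc.png

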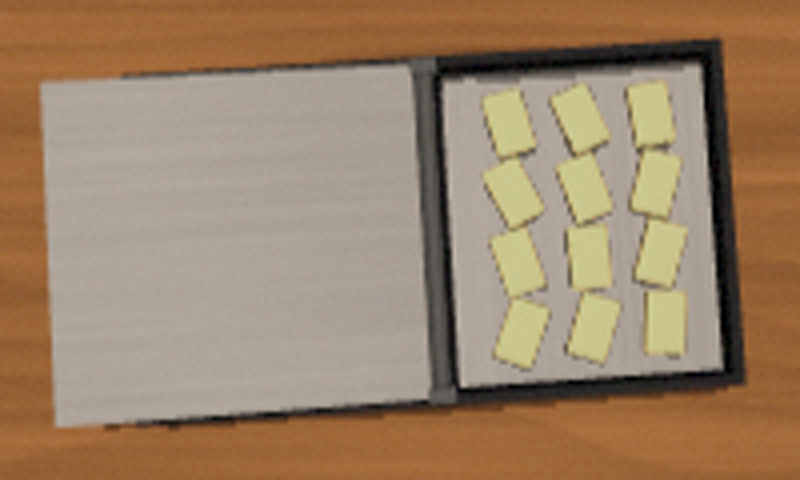

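View pics/scenec.png

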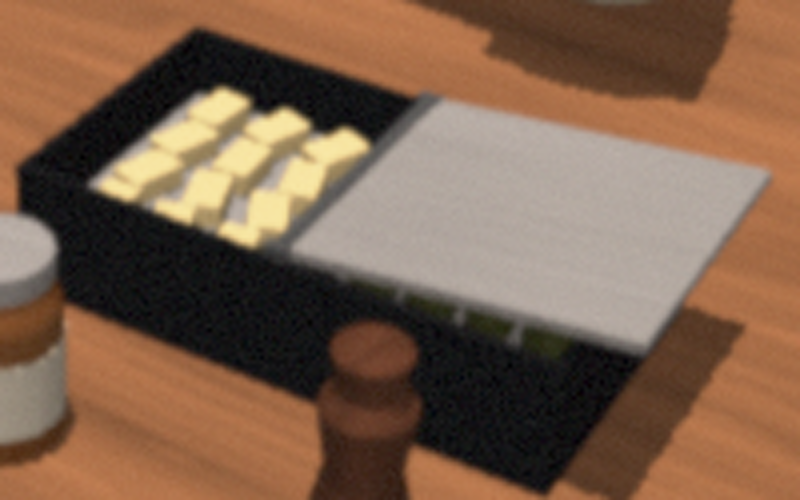

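```bash
cat > h.py <<'E'
from rig import observe, viewer, env
import cv2, numpy as np
from scipy.optimize import least_squares
from scipy.spatial.transform import Rotation as Ro
def proj(d,X):
    X=np.atleast_2d(X); p=X@np.array(d["R"]).T+np.array(d["t"]); p=p@np.array(d["camera_matrix"]).T
    return p[:,:2]/p[:,2:]
def box2w(P,c,yaw): 
    return Ro.from_euler('z',yaw).apply(np.atleast_2d(P))+[c[0],c[1],0]
def leafpt(x,r,n,th,h=.081): # r out from spine, n normal offset
    return [x, r*np.cos(th)-n*np.sin(th), h+r*np.sin(th)+n*np.cos(th)]
E
python3 - <<'E'
from h import *
T=viewer.get_image("top");S=viewer.get_image("scene")
ft=lambda a:np.array([135+(a[0]+.5)/4-.5,175+(a[1]+.5)/4-.5])
fs=lambda a:np.array([240+(a[0]+.5)/4-.5,175+(a[1]+.5)/4-.5])
def model(p):
    th=p[3];h=p[4]
    L=[leafpt(.085,.19,.003,th,h),leafpt(-.085,.19,.003,th,h),[.09,-.155,h-.003],[-.09,-.155,h-.003]]
    s=L+[[.09,.155,0]]
    return np.vstack([proj(T,box2w(L,p[:2],p[2])),proj(S,box2w(s,p[:2],p[2]))])
obs=np.array([ft(a) for a in[(41,83),(56,427),(720,40),(745,385)]]+[fs(a) for a in[(648,347),(770,173),(20,170),(198,30),(545,492)]])
for free in (0,1):
    f=lambda p:np.r_[(model(p)-obs).ravel(),(0 if free else 1e4)*(p[4]-.081)]
    r=least_squares(f,[.5,.05,0,.1,.081]); print(np.round(r.x,4)); print(np.round(model(r.x)-obs,1).tolist())
# triangulate bystanders roughly
def onplane(d,u,z):
    K=np.array(d["camera_matrix"]);R=np.array(d["R"]);t=np.array(d["t"])
    ray=R.T@np.linalg.solve(K,[u[0],u[1],1]);o=-R.T@t;return o+ray*(z-o[2])/ray[2]
print("jar",onplane(T,(283,134),.11),"mill",onplane(T,(186,142),.142),"bowl",onplane(T,(383,214),.05))
print("jarS",onplane(S,(239,239),.11),"millS",onplane(S,(332.5,264),.142),"bowlS",onplane(S,(211,194),.05))
E
```

```text
[0.5614 0.0616 0.0666 0.1024 0.081 ]
[[-0.0, 0.4], [0.0, 0.3], [0.0, -0.4], [0.2, 0.2], [-0.2, 0.1], [0.8, -0.1], [-1.0, -1.1], [-0.3, -1.3], [0.5, 1.9]]
[0.561  0.0615 0.0653 0.1193 0.0776]
[[0.3, 0.5], [0.2, 0.4], [-0.1, 0.1], [-0.0, 0.4], [-0.5, 0.0], [0.6, -0.1], [-0.9, 0.1], [-0.2, -0.1], [0.4, 1.8]]
jar [ 0.75925908 -0.01997968  0.11      ] mill [0.73391679 0.1686332  0.142     ] bowl [ 0.60145065 -0.23725823  0.05      ]
jarS [ 0.76390089 -0.01250283  0.11      ] millS [0.75786088 0.18466309 0.142     ] bowlS [ 0.60314125 -0.23483695  0.05      ]
```

The fit gives box centre ≈ (0.561, 0.062), yaw ≈ 3.8° and leaf ≈ 0.10 rad, with residuals mostly about 1 px or less (worst 1.9 px). I'll close the fingers and travel round to the olive side at a safe height.

jog_arm:
  dr:
    - [0, 0, -0.05]
    - [0, 0, -0.05]
    - [0, 0, -0.05]
    - [0, 0, -0.05]
    - [0, 0, -0.05]
    - [0, 0, -0.05]
    - [0, 0, -0.05]
    - [0, 0, -0.05]
    - [0, 0, -0.05]
    - [0, 0, -0.05]
  slide:
    - [-0.018, -0.014, -0.02]
    - [-0.034, -0.028, -0.016]
    - [-0.033, -0.03, -0.014]
    - [-0.032, -0.032, -0.012]
    - [-0.03, -0.033, -0.01]
    - [-0.028, -0.034, -0.01]
    - [-0.026, -0.035, -0.01]
    - [-0.024, -0.037, -0.01]
    - [-0.022, -0.038, -0.01]
    - [-0.02, -0.039, -0.01]
  gripper: [-1, -1, -1, -1, -1, -1, -1, -1, -1, -1]

```text
time_s: 1.2
position: [0.3155, -0.0908, 0.3648]
tool_rot: [[0.794, -0.607, 0.0], [-0.607, -0.794, -0.0], [0.0, -0.0, -1.0]]
ft_force: [1.0, 0.2, -0.4]
grip_width: 0.0004
```

```bash
cat >> h.py <<'E'
import json,os
def log():
    o=observe(); r=dict(q=np.array(o["q"]).tolist(),p=np.array(o["position"]).tolist(),R=np.array(o["tool_rot"]).tolist())
    open("log.jsonl","a").write(json.dumps(r)+"\n")
    print("t",o["time_s"],"q",np.round(o["q"],1),"p",np.round(o["position"],4),"F",np.round(o["ft_force"],2),"w",round(o["grip_width"],4)); print(np.round(o["tool_rot"],3).tolist())
    return o
E
python3 -c "
import json
print(json.dumps(dict(q=[-78.454,21.839,74.388,-0.002,83.858,-12.335],p=[0.22259459,-0.50261488,0.24171239],R=[[.404844,-.914386,-.00033],[-.914384,-.404844,.001436],[-.001447,-.00028,-1]])))">log.jsonl
python3 -c "
from h import *
log()"
```

```text
t 1.2 q [-37.   -5.9  87.9   0.   98.    0.4] p [ 0.3155 -0.0908  0.3648] F [ 1.02  0.19 -0.42] w 0.0004
[[0.794, -0.607, 0.0], [-0.607, -0.794, -0.0], [0.0, -0.0, -1.0]]
```

jog_arm:
  dr:
    - [0, 0, -0.065]
    - [0, 0, -0.065]
    - [0, 0, -0.065]
    - [0, 0, -0.065]
    - [0, 0, -0.065]
    - [0, 0, -0.065]
    - [0, 0, -0.065]
    - [0, 0, -0.065]
    - [0, 0, -0.065]
    - [0, 0, -0.065]
  slide:
    - [-0.016, -0.044, 0]
    - [-0.013, -0.044, 0]
    - [-0.01, -0.045, 0]
    - [-0.006, -0.046, 0]
    - [-0.003, -0.046, 0]
    - [0, -0.046, 0]
    - [0.004, -0.046, 0]
    - [0.007, -0.046, 0]
    - [0.01, -0.045, 0]
    - [0.013, -0.045, 0]
  gripper: [-1, -1, -1, -1, -1, -1, -1, -1, -1, -1]

```text
time_s: 2.2
position: [0.466, 0.3473, 0.3641]
tool_rot: [[1.0, -0.001, -0.0], [-0.001, -1.0, -0.0], [-0.0, 0.0, -1.0]]
ft_force: [1.3, -0.4, 0.4]
grip_width: 0.0001
```

```bash
python3 -c "
from h import *
log()"
```

```text
t 2.2 q [ 25.   22.3  53.9  -0.  103.8  25.1] p [0.466  0.3473 0.3641] F [ 1.26 -0.43  0.44] w 0.0001
[[1.0, -0.001, -0.0], [-0.001, -1.0, -0.0], [-0.0, 0.0, -1.0]]
```

jog_arm:
  dr:
    - [0, 0, -0.066]
    - [-0.09, 0, 0]
    - [-0.09, 0, 0]
    - [-0.09, 0, 0]
    - [-0.09, 0, 0]
    - [-0.09, 0, 0]
    - [-0.09, 0, 0]
    - [-0.09, 0, 0]
    - [-0.09, 0, 0]
    - [-0.08, 0, 0]
  slide:
    - [0, 0, 0]
    - [0, 0, 0]
    - [0, 0, 0]
    - [0, 0, 0]
    - [0, 0, 0]
    - [0, 0, 0]
    - [0, 0, 0]
    - [0, 0, 0]
    - [0, 0, 0]
    - [0, 0, 0]
  gripper: [-1, -1, -1, -1, -1, -1, -1, -1, -1, -1]

```text
time_s: 3.2
position: [0.4658, 0.3456, 0.3639]
tool_rot: [[0.998, 0.044, 0.044], [0.062, -0.693, -0.719], [-0.001, 0.72, -0.694]]
ft_force: [-0.0, -0.4, 0.4]
grip_width: -0.0
```

```bash
python3 -c "
from h import *
log()"
```

```text
t 3.2 q [ 39.2  36.3  41.6 -44.7 123.7  17.2] p [0.4658 0.3456 0.3639] F [-0.04 -0.38  0.36] w -0.0
[[0.998, 0.044, 0.044], [0.062, -0.693, -0.719], [-0.001, 0.72, -0.694]]
```

```bash
cat > fk.py <<'E'
import numpy as np, json, itertools
from scipy.spatial.transform import Rotation as Ro
from scipy.optimize import least_squares
D=[json.loads(l) for l in open("log.jsonl")]
rz=lambda a:Ro.from_euler('z',a,degrees=True); ry=lambda a:Ro.from_euler('y',a,degrees=True)
def frames(q,s4,s6):
    F=[rz(q[0])]; F.append(F[-1]*ry(q[1])); F.append(F[-1]*ry(q[2])); F.append(F[-1]*rz(s4*q[3])); F.append(F[-1]*ry(q[4])); F.append(F[-1]*rz(s6*q[5])); return F
def fit(verbose=0):
    best=None
    for s4,s6 in itertools.product((1,-1),(1,-1)):
        Rs=[frames(d["q"],s4,s6)[-1].inv()*Ro.from_matrix(d["R"]) for d in D]
        m=Ro.concatenate(Rs).mean(); e=max(np.degrees((m.inv()*r).magnitude()) for r in Rs)
        if best is None or e<best[0]: best=(e,s4,s6,m)
    e,s4,s6,m=best
    # params: H, a1, lat, L1, C(x,z), E(z), E(x), roll offset
    A=[];b=[]
    for d in D:
        F=frames(d["q"],s4,s6)
        M=[np.array([0,0,1]),F[0].apply([1,0,0]),F[0].apply([0,1,0]),F[1].apply([0,0,1]),F[2].apply([1,0,0]),F[2].apply([0,0,1]),F[4].apply([0,0,1]),F[4].apply([1,0,0]),F[3].apply([0,1,0])]
        A.append(np.array(M).T);b.append(d["p"])
    A=np.vstack(A);b=np.hstack(b)
    lam=1e-4
    x=np.linalg.solve(A.T@A+lam**2*np.eye(A.shape[1]),A.T@b)
    if verbose: print("ori err",e,"signs",s4,s6); print("m",np.round(m.as_matrix(),3).tolist()); print("lens H,a1,lat,L1,Cx,Cz,Ez,Ex,Dy",np.round(x,4)); print("res",np.abs(A@x-b).max(), np.linalg.svd(A)[1].round(3))
    return s4,s6,m,x
P=None
def fk(q,P):
    s4,s6,m,x=P; F=frames(q,s4,s6)
    M=[np.array([0,0,1]),F[0].apply([1,0,0]),F[0].apply([0,1,0]),F[1].apply([0,0,1]),F[2].apply([1,0,0]),F[2].apply([0,0,1]),F[4].apply([0,0,1]),F[4].apply([1,0,0]),F[3].apply([0,1,0])]
    return np.array(M).T@x, F[-1]*m
LO=np.array([-178.18,-50.72,12.68,-81.47,9.98,-165.26]);HI=np.array([178.18,133.34,142.11,261.47,163.14,165.26])
def ik(p,R,q0,P):
    R=Ro.from_matrix(R)
    def f(q):
        pp,RR=fk(q,P); return np.r_[(pp-p)*10,(R.inv()*RR).as_rotvec()*3]
    r=least_squares(f,np.clip(q0,LO+.01,HI-.01),bounds=(LO,HI),x_scale=50)
    pp,RR=fk(r.x,P); return r.x,np.linalg.norm(pp-p),np.degrees((R.inv()*RR).magnitude())
E
python3 -c "
from fk import *
fit(1)"
```

```text
ori err 0.0004607612422303331 signs 1 1
m [[-1.0, -0.0, -0.0], [0.0, -1.0, -0.0], [-0.0, -0.0, 1.0]]
lens H,a1,lat,L1,Cx,Cz,Ez,Ex,Dy [ 0.1296 -0.0013  0.1181  0.5371  0.103   0.3508  0.246  -0.0013 -0.0006]
res 1.245256513932036e-06 [3.94  3.426 2.788 0.63  0.597 0.379 0.191 0.18  0.   ]
```

```bash
cat > plan.py <<'E'
from fk import *
C=np.array([.561,.0615]);YAW=.066
P=fit()
Bz=Ro.from_euler('z',YAW)
def tw(v): return Bz.apply(v)
def pose(tipbox,alpha,az,roll=0):
    """tip in box frame; alpha deg from vertical; az: deviation (deg) of tool heading from box -y toward +x; tool x stays horizontal"""
    a=np.radians(alpha); z=np.array([0,-np.sin(a),-np.cos(a)]); x=np.array([1,0,0.])
    R=np.array([x,np.cross(z,x),z]).T
    R=(Bz*Ro.from_euler('z',az,degrees=True)).as_matrix()@R@Ro.from_euler('z',roll,degrees=True).as_matrix()
    tip=Bz.apply(tipbox)+[C[0],C[1],0]
    return tip-.011*R[:,2],R
E
python3 - <<'E'
from plan import *
q0=np.array(D[-1]["q"])
tip=[0,.175,.075]
for alpha in (60,70,80,90):
    for az in (-30,0,20,40,60):
        p,R=pose(tip,alpha,az)
        q,ep,er=ik(p,R,q0,P)
        w=p-.246*R[:,2]
        print(alpha,az,"q",np.round(q,0),"ep %.3f er %.1f"%(ep,er),"wrist",np.round(w,2))
E
```

```text
60 -30 q [ 25.  60.  46. -39. 121.  46.] ep 0.000 er 0.0 wrist [0.65 0.44 0.2 ]
60 0 q [ 31.  53.  64. -51.  97.  37.] ep 0.000 er 0.0 wrist [0.53 0.46 0.2 ]
60 20 q [ 33.  48.  77. -60.  80.  35.] ep 0.000 er 0.0 wrist [0.46 0.44 0.2 ]
60 40 q [ 33.  43.  91. -74.  62.  37.] ep 0.000 er 0.0 wrist [0.4 0.4 0.2]
60 60 q [ 30.  38.  98. -81.  47.  31.] ep 0.015 er 6.0 wrist [0.35 0.33 0.2 ]
70 -30 q [ 26.  64.  43. -47. 128.  42.] ep 0.000 er 0.0 wrist [0.66 0.45 0.16]
70 0 q [ 32.  57.  62. -58. 103.  38.] ep 0.000 er 0.0 wrist [0.53 0.48 0.16]
70 20 q [ 35.  52.  77. -68.  86.  40.] ep 0.000 er 0.0 wrist [0.45 0.46 0.16]
70 40 q [ 35.  47.  91. -81.  70.  45.] ep 0.002 er 0.9 wrist [0.38 0.41 0.16]
70 60 q [ 34.  40.  95. -81.  56.  33.] ep 0.029 er 12.4 wrist [0.33 0.34 0.16]
80 -30 q [ 27.  68.  40. -55. 134.  38.] ep 0.000 er 0.0 wrist [0.66 0.46 0.12]
80 0 q [ 33.  61.  61. -65. 109.  38.] ep 0.000 er 0.0 wrist [0.53 0.49 0.12]
80 20 q [ 36.  56.  76. -75.  92.  43.] ep 0.000 er 0.0 wrist [0.45 0.47 0.12]
80 40 q [ 37.  51.  87. -81.  79.  45.] ep 0.013 er 6.5 wrist [0.37 0.42 0.12]
80 60 q [ 37.  44.  91. -81.  65.  37.] ep 0.042 er 18.9 wrist [0.32 0.35 0.12]
90 -30 q [ 27.  72.  39. -65. 138.  32.] ep 0.000 er 0.0 wrist [0.66 0.47 0.08]
90 0 q [ 33.  65.  60. -72. 114.  38.] ep 0.000 er 0.0 wrist [0.53 0.49 0.08]
90 20 q [ 36.  60.  75. -81.  99.  46.] ep 0.000 er 0.0 wrist [0.45 0.47 0.08]
90 40 q [ 39.  55.  83. -81.  87.  47.] ep 0.025 er 12.2 wrist [0.37 0.42 0.08]
90 60 q [ 40.  48.  88. -81.  74.  41.] ep 0.052 er 25.2 wrist [0.32 0.35 0.08]
```

```bash
cat >> plan.py <<'E'
def rows(p0,R0,path):
    """path list of (p,R): returns dr, slide with slide in axes at row start; rounded, re-integrated"""
    out=[];p=np.array(p0);R=Ro.from_matrix(R0)
    for pt,Rt in path:
        dr=np.round((R.inv()*Ro.from_matrix(Rt)).as_rotvec(),3); s=np.round(R.inv().apply(pt-p),4)
        out.append((dr.tolist(),s.tolist())); p=p+R.apply(s); R=R*Ro.from_rotvec(dr)
    return out,p,R.as_matrix()
def show(o):
    print("dr",[x[0] for x in o]);print("slide",[x[1] for x in o]); print("max",np.abs([np.linalg.norm(x[0]) for x in o]).max(),max(np.linalg.norm(x[1]) for x in o))
def check(path,q0):
    q=np.array(q0)
    for p,R in path:
        qn,ep,er=ik(p,R,q,P); v=np.abs(qn-q).max()*10; q=qn
        if ep>.001 or er>.5 or v>90: print("IK!",ep,er,v,np.round(q,0))
    print("end q",np.round(q,1)); return q
E
python3 - <<'E'
from plan import *
# order test, call 1
S=[[-0.018, -0.014, -0.02], [-0.034, -0.028, -0.016], [-0.033, -0.03, -0.014], [-0.032, -0.032, -0.012], [-0.03, -0.033, -0.01], [-0.028, -0.034, -0.01], [-0.026, -0.035, -0.01], [-0.024, -0.037, -0.01], [-0.022, -0.038, -0.01], [-0.02, -0.039, -0.01]]
for order in (0,1):
    p=np.array(D[0]["p"]);R=Ro.from_matrix(D[0]["R"])
    for s in S:
        d=Ro.from_rotvec([0,0,-.05])
        if order: R=R*d
        p=p+R.apply(s)
        if not order: R=R*d
    print(order,p,"meas",D[1]["p"])
# approach plan
p0=np.array(D[-1]["p"]);R0=np.array(D[-1]["R"]);q=np.array(D[-1]["q"])
def seg(a,b,n): # (tip,alpha)
    r=[]
    for i in range(1,n+1):
        s=i/n; r.append(pose(np.array(a[0])*(1-s)+np.array(b[0])*s,a[1]*(1-s)+b[1]*s,0))
    return r
tip0=Bz.inv().apply(p0+.011*R0[:,2]-[C[0],C[1],0]); print("tip0 box",tip0)
path=seg((tip0,46),([0,.30,.20],82),10)
o,p,R=rows(p0,R0,path); show(o); q=check(path,q)
path2=seg(([0,.30,.2],82),([0,.26,.07],82),5)+seg(([0,.26,.07],82),([0,.225,.07],82),5)
o,p,R=rows(p,R,path2); show(o); q=check(path2,q)
E
```

```text
0 [ 0.31567928 -0.0924324   0.36427093] meas [0.31546208976998813, -0.09076012154531655, 0.3647913147503277]
1 [ 0.29505365 -0.08829497  0.36428368] meas [0.31546208976998813, -0.09076012154531655, 0.3647913147503277]
tip0 box [-0.0763373   0.28184019  0.35631332]
dr [[-0.062, 0.003, -0.002], [-0.063, 0.0, 0.0], [-0.063, 0.0, 0.0], [-0.062, 0.0, 0.0], [-0.063, 0.0, 0.0], [-0.063, 0.0, 0.0], [-0.063, 0.0, 0.0], [-0.063, 0.0, 0.0], [-0.063, 0.0, 0.0], [-0.062, 0.0, 0.0]]
slide [[0.0076, -0.0132, 0.0095], [0.0076, -0.0138, 0.0088], [0.0077, -0.0143, 0.0079], [0.0076, -0.0148, 0.0071], [0.0076, -0.0151, 0.0062], [0.0077, -0.0156, 0.0052], [0.0076, -0.0158, 0.0043], [0.0076, -0.0161, 0.0033], [0.0077, -0.0162, 0.0024], [0.0076, -0.0164, 0.0014]]
max 0.063 0.018157367650626012
end q [ 41.2  60.8  38.  -73.7 125.   16.8]
dr [[-0.0, 0.0, 0.0], [-0.0, 0.0, 0.0], [-0.0, 0.0, 0.0], [-0.0, 0.0, 0.0], [-0.0, 0.0, 0.0], [-0.0, 0.0, 0.0], [-0.0, 0.0, 0.0], [-0.0, 0.0, 0.0], [-0.0, 0.0, 0.0], [-0.0, 0.0, 0.0]]
slide [[0.0, -0.0246, 0.0115], [0.0, -0.0246, 0.0116], [0.0, -0.0247, 0.0115], [0.0, -0.0246, 0.0116], [0.0, -0.0246, 0.0115], [0.0, 0.0009, 0.007], [0.0, 0.001, 0.0069], [0.0, 0.001, 0.0069], [0.0, 0.001, 0.0069], [0.0, 0.0009, 0.007]]
max 0.0 0.027245917125323565
end q [ 36.6  64.5  53.3 -65.8 114.2  35.4]
```

Slide uses the axes at the start of each row, which matches the recorded motion. Next is the approach, part 1.

jog_arm:
  dr:
    - [-0.062, 0.003, -0.002]
    - [-0.063, 0, 0]
    - [-0.063, 0, 0]
    - [-0.063, 0, 0]
    - [-0.063, 0, 0]
    - [-0.063, 0, 0]
    - [-0.063, 0, 0]
    - [-0.063, 0, 0]
    - [-0.063, 0, 0]
    - [-0.062, 0, 0]
  slide:
    - [0.0076, -0.0132, 0.0095]
    - [0.0076, -0.0138, 0.0088]
    - [0.0077, -0.0143, 0.0079]
    - [0.0076, -0.0148, 0.0071]
    - [0.0076, -0.0151, 0.0062]
    - [0.0077, -0.0156, 0.0052]
    - [0.0076, -0.0158, 0.0043]
    - [0.0076, -0.0161, 0.0033]
    - [0.0077, -0.0162, 0.0024]
    - [0.0076, -0.0164, 0.0014]
  gripper: [-1, -1, -1, -1, -1, -1, -1, -1, -1, -1]

```text
time_s: 4.2
position: [0.5409, 0.372, 0.2009]
tool_rot: [[0.998, 0.009, 0.065], [0.066, -0.139, -0.988], [-0.0, 0.99, -0.14]]
ft_force: [0.0, 0.3, 0.4]
grip_width: 0.0001
```

```bash
python3 -c "
from h import *
log()
d=viewer.get_image('scene'); cv2.imwrite('pics/s1.png',np.array(d['pixels']))
import plan; plan.fit(1)"
```

```text
t 4.2 q [ 41.2  61.   37.9 -73.7 125.   16.7] p [0.5409 0.372  0.2009] F [0.01 0.27 0.37] w 0.0001
[[0.998, 0.009, 0.065], [0.066, -0.139, -0.988], [-0.0, 0.99, -0.14]]
ori err 0.0004914786583514513 signs 1 1
m [[-1.0, -0.0, -0.0], [0.0, -1.0, -0.0], [-0.0, -0.0, 1.0]]
lens H,a1,lat,L1,Cx,Cz,Ez,Ex,Dy [0.1301 0.     0.1175 0.5371 0.103  0.3508 0.2465 0.     0.    ]
res 2.2336639216025134e-06 [4.359 3.778 3.051 1.047 0.983 0.472 0.257 0.244 0.07 ]
```

View pics/s1.png

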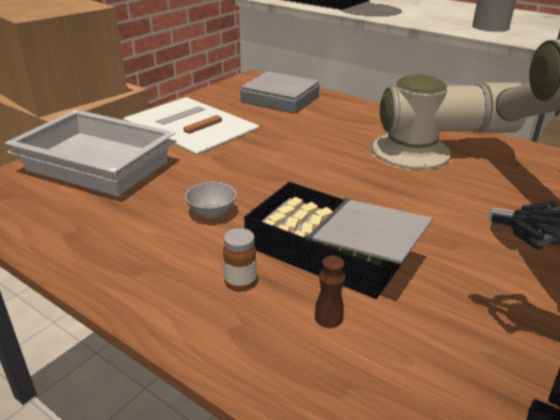

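The shut fingers are level, with tips at (492,217) pointing at the cover's free edge (corners ~(432,218) and (402,262)). I'll descend and come in below the edge.

jog_arm:
  dr:
    - [0, 0, 0]
    - [0, 0, 0]
    - [0, 0, 0]
    - [0, 0, 0]
    - [0, 0, 0]
    - [0, 0, 0]
    - [0, 0, 0]
    - [0, 0, 0]
    - [0, 0, 0]
    - [0, 0, 0]
  slide:
    - [0, -0.0246, 0.0115]
    - [0, -0.0246, 0.0115]
    - [0, -0.0246, 0.0115]
    - [0, -0.0246, 0.0115]
    - [0, -0.0246, 0.0115]
    - [0, 0.001, 0.007]
    - [0, 0.001, 0.007]
    - [0, 0.001, 0.007]
    - [0, 0.001, 0.007]
    - [0, 0.001, 0.007]
  gripper: [-1, -1, -1, -1, -1, -1, -1, -1, -1, -1]

```text
time_s: 5.25
position: [0.5458, 0.2969, 0.0731]
tool_rot: [[0.998, 0.007, 0.065], [0.066, -0.143, -0.988], [0.002, 0.99, -0.143]]
ft_force: [0.3, 0.3, 0.4]
grip_width: -0.0
```

```bash
python3 -c "
from h import *
o=log()
for n in ('scene','top'):
  d=viewer.get_image(n); im=np.array(d['pixels']); 
  c=im[160:300,240:540] if n=='scene' else im[160:300,20:320]
  cv2.imwrite('pics/%s2.png'%n,cv2.resize(c,None,fx=2.6,fy=2.6,interpolation=cv2.INTER_CUBIC))
  print(proj(d,np.array(o['position'])+.011*np.array(o['tool_rot'])[:,2]))
from plan import *
print('tip box',Bz.inv().apply(np.array(o['position'])+.011*np.array(o['tool_rot'])[:,2]-[C[0],C[1],0]))
"
```

```text
t 5.25 q [ 36.6  64.4  53.2 -65.7 114.2  35.4] p [0.5458 0.2969 0.0731] F [0.3  0.27 0.4 ] w -0.0
[[0.998, 0.007, 0.065], [0.066, -0.143, -0.988], [0.002, 0.99, -0.143]]
[[433.78668665 258.11882593]]
[[133.0873444  239.72837734]]
tip box [0.00033117 0.22497829 0.07154358]
```

View pics/scene2.png

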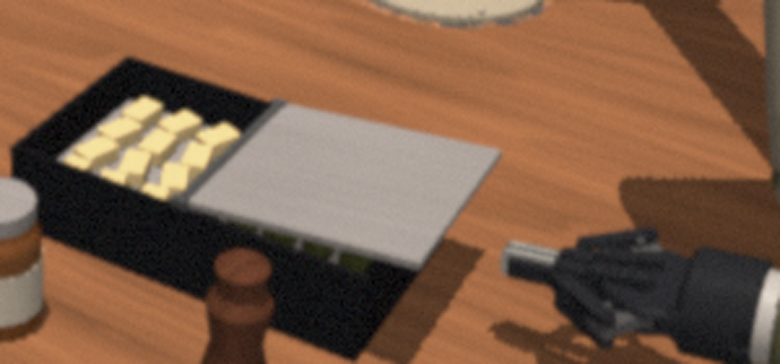

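View pics/top2.png

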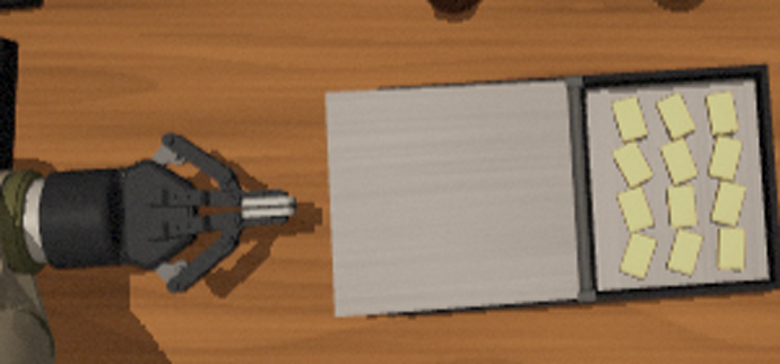

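Scene crop: the fingertips are at (505,260), level and just outside the free edge, which runs (500,150) to (425,265), and below it. In the top crop they are at (293,207), in line with the middle of the edge. I'll plan the slide-in and the whole arc.

```bash
cat > arc.py <<'E'
from plan import *
W=.011
def al(thd): return np.interp(thd,[0,12,30,60,90,120,150,172,190],[82,82,76,58,42,27,12,0,0])
from scipy.interpolate import PchipInterpolator
alp=PchipInterpolator([-20,0,12,30,60,90,120,150,172,200],[83,82,81,75,58,42,27,12,0,0])
def cpose(thd,r=.175,h=.081):
    t=np.radians(thd); c=np.array([0,r*np.cos(t)+.003*np.sin(t),h+r*np.sin(t)-.003*np.cos(t)])
    a=np.radians(float(alp(thd))); y=np.array([0,-np.cos(a),np.sin(a)])
    return pose(c-W*y,float(alp(thd)),0)
E
python3 - <<'E'
from arc import *
from rig import observe
o=observe(); p=np.array(o["position"]);R=np.array(o["tool_rot"]);q=np.array(o["q"])
print(p,R[:,2])
tip=Bz.inv().apply(p+.011*R[:,2]-[C[0],C[1],0]);print(tip)
path=[pose([0,tip[1]-.005*i,.0705],82,0) for i in range(1,11)]
ro,p1,R1=rows(p,R,path);show(ro);q=check(path,q)
for th in (0,3,6,20,40,60,90,120,150,170,180):
    pp,RR=cpose(th); q,ep,er=ik(pp,RR,q,P)
    w=pp-.2465*RR[:,2]; el=Ro.from_euler('z',q[0],degrees=True).apply([.5371*np.sin(np.radians(q[1])),.1175,.13+.5371*np.cos(np.radians(q[1]))])
    print(th,np.round(pp,3),np.round(q,0),"%.4f %.2f"%(ep,er),"wrist",np.round(w,2),"elbow",np.round(el,2))
E
```

```text
[0.54581089 0.29644765 0.07272266] [ 0.06412347 -0.98770163 -0.14259619]
[0.00032652 0.22455029 0.0711541 ]
dr [[-0.003, 0.001, -0.001], [-0.0, 0.0, -0.0], [-0.0, 0.0, -0.0], [-0.0, 0.0, -0.0], [-0.0, 0.0, -0.0], [-0.0, 0.0, -0.0], [-0.0, 0.0, -0.0], [-0.0, 0.0, -0.0], [-0.0, 0.0, -0.0], [-0.0, 0.0, -0.0]]
slide [[-0.0003, 0.0, 0.005], [-0.0, 0.0007, 0.005], [-0.0, 0.0007, 0.0049], [-0.0, 0.0007, 0.005], [-0.0, 0.0007, 0.0049], [-0.0, 0.0007, 0.005], [-0.0, 0.0007, 0.0049], [-0.0, 0.0007, 0.005], [-0.0, 0.0007, 0.005], [-0.0, 0.0007, 0.0049]]
max 0.0033166247903554003 0.005048762224545735
end q [ 33.3  62.   60.6 -66.2 109.6  38.9]
0 [0.549 0.249 0.069] [ 33.  62.  60. -66. 110.  39.] 0.0000 0.00 wrist [0.53 0.49 0.1 ] elbow [0.33 0.36 0.38]
3 [0.549 0.248 0.078] [ 33.  62.  60. -66. 110.  38.] 0.0000 0.00 wrist [0.53 0.49 0.11] elbow [0.33 0.36 0.39]
6 [0.549 0.248 0.087] [ 33.  61.  61. -66. 110.  38.] 0.0000 0.00 wrist [0.53 0.49 0.12] elbow [0.33 0.36 0.39]
20 [0.549 0.239 0.129] [ 33.  56.  62. -66. 109.  35.] 0.0000 0.00 wrist [0.53 0.48 0.18] elbow [0.31 0.34 0.43]
40 [0.551 0.211 0.185] [ 30.  47.  64. -61. 105.  30.] 0.0000 0.00 wrist [0.54 0.44 0.27] elbow [0.29 0.3  0.49]
60 [0.554 0.167 0.228] [ 24.  39.  67. -53.  99.  24.] 0.0000 0.00 wrist [0.54 0.38 0.36] elbow [0.26 0.25 0.55]
90 [0.56  0.08  0.257] [ 13.  29.  71. -41.  89.  13.] 0.0000 0.00 wrist [0.55 0.24 0.44] elbow [0.23 0.17 0.6 ]
120 [ 0.566 -0.008  0.239] [ -1.  25.  74. -27.  79.  -0.] 0.0000 0.00 wrist [0.56 0.1  0.46] elbow [0.23 0.11 0.62]
150 [ 0.57  -0.075  0.18 ] [-14.  27.  78. -12.  72. -15.] 0.0000 0.00 wrist [ 0.57 -0.02  0.42] elbow [0.26 0.05 0.61]
170 [ 0.572 -0.099  0.125] [-21.  31.  80.  -0.  69. -25.] 0.0000 0.00 wrist [ 0.57 -0.1   0.37] elbow [0.3  0.01 0.59]
180 [ 0.572 -0.102  0.095] [-22.  33.  82.  -0.  66. -26.] 0.0000 0.00 wrist [ 0.57 -0.1   0.34] elbow [0.32 0.   0.58]
```

Everything on the arc is reachable, with good margins. Sliding in under the overhang.

jog_arm:
  dr:
    - [-0.003, 0.001, -0.001]
    - [0, 0, 0]
    - [0, 0, 0]
    - [0, 0, 0]
    - [0, 0, 0]
    - [0, 0, 0]
    - [0, 0, 0]
    - [0, 0, 0]
    - [0, 0, 0]
    - [0, 0, 0]
  slide:
    - [0, 0, 0.005]
    - [0, 0.0007, 0.005]
    - [0, 0.0007, 0.005]
    - [0, 0.0007, 0.005]
    - [0, 0.0007, 0.005]
    - [0, 0.0007, 0.005]
    - [0, 0.0007, 0.005]
    - [0, 0.0007, 0.005]
    - [0, 0.0007, 0.005]
    - [0, 0.0007, 0.0045]
  gripper: [-1, -1, -1, -1, -1, -1, -1, -1, -1, -1]

```text
time_s: 6.35
position: [0.549, 0.247, 0.0714]
tool_rot: [[0.998, 0.01, 0.066], [0.067, -0.139, -0.988], [-0.0, 0.99, -0.139]]
ft_force: [0.7, -0.1, -1.5]
grip_width: 0.0
```

```bash
cat > nxt.py <<'E'
# usage: nxt.py theta_list : plan 10 rows
import sys
from arc import *
from rig import observe, viewer
import cv2
def go(ths,pic=None,corr=None):
    o=observe(); p=np.array(o["position"]);R=np.array(o["tool_rot"]);q=np.array(o["q"])
    tip=Bz.inv().apply(p+.011*R[:,2]-[C[0],C[1],0])
    print("t",o["time_s"],"tip",np.round(tip,4),"alpha",np.degrees(np.arccos(-R[2,2])).round(2),"F",np.round(o["ft_force"],2),"q",np.round(q,1))
    path=[cpose(t) for t in ths]
    ro,p1,R1=rows(p,R,path);show(ro);check(path,q)
    if pic:
        for n in ('scene','top'):
            d=viewer.get_image(n); im=np.array(d['pixels'])
            c=im[140:300,200:500] if n=='scene' else im[130:300,60:360]
            cv2.imwrite('pics/%s_%s.png'%(n,pic),cv2.resize(c,None,fx=2.6,fy=2.6,interpolation=cv2.INTER_CUBIC))
if __name__=="__main__":
    go([float(x) for x in sys.argv[2].split(',')],None if sys.argv[1]=='-' else sys.argv[1])
E
python3 nxt.py a 0.5,1,2,3,4.2,5.5,7,8.5,10.5,12.5
```

```text
t 6.35 tip [0.0002 0.175  0.0698] alpha 81.99 F [ 0.71 -0.13 -1.51] q [ 33.3  62.1  60.5 -66.2 109.6  38.9]
dr [[0.0, -0.001, 0.0], [0.001, 0.0, 0.0], [0.001, 0.0, 0.0], [0.001, 0.0, 0.0], [0.002, 0.0, 0.0], [0.001, 0.0, 0.0], [0.002, 0.0, 0.0], [0.003, 0.0, 0.0], [0.003, 0.0, 0.0], [0.005, 0.0, 0.0]]
slide [[-0.0002, -0.0014, -0.0014], [-0.0, 0.0015, -0.0002], [-0.0, 0.003, -0.0004], [-0.0, 0.0031, -0.0004], [-0.0, 0.0037, -0.0003], [-0.0, 0.0039, -0.0004], [-0.0, 0.0046, -0.0002], [-0.0, 0.0046, -0.0002], [-0.0, 0.0062, -0.0], [-0.0, 0.0061, 0.0001]]
max 0.005 0.0062
end q [ 33.1  58.7  60.9 -66.4 110.   36.3]
```

View pics/scene_a.png

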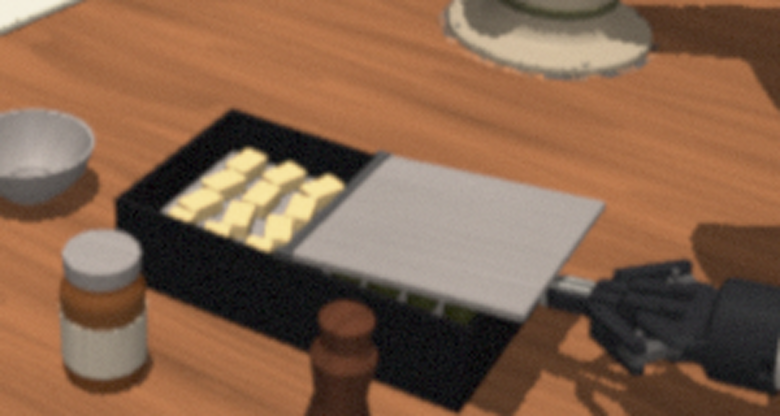

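The fingertips are hidden under the overhang near the middle of the edge, at crop (555,285). Now I'll lift gently.

jog_arm:
  dr:
    - [0, 0, 0]
    - [0.001, 0, 0]
    - [0.001, 0, 0]
    - [0.001, 0, 0]
    - [0.002, 0, 0]
    - [0.001, 0, 0]
    - [0.002, 0, 0]
    - [0.003, 0, 0]
    - [0.003, 0, 0]
    - [0.005, 0, 0]
  slide:
    - [0, 0, -0.001]
    - [0, 0.0015, -0.0006]
    - [0, 0.003, -0.0004]
    - [0, 0.003, -0.0004]
    - [0, 0.0035, -0.0004]
    - [0, 0.004, -0.0004]
    - [0, 0.0045, -0.0002]
    - [0, 0.0045, -0.0002]
    - [0, 0.006, 0]
    - [0, 0.006, 0]
  gripper: [-1, -1, -1, -1, -1, -1, -1, -1, -1, -1]

```text
time_s: 7.45
position: [0.549, 0.2457, 0.1078]
tool_rot: [[0.998, 0.011, 0.066], [0.067, -0.158, -0.985], [-0.001, 0.987, -0.159]]
ft_force: [0.5, -0.4, -2.7]
grip_width: 0.0003
```

```bash
python3 nxt.py b 14.5,16.5,18.5,20.7,22.9,25.1,27.3,29.5,31.7,33.9
```

```text
t 7.45 tip [0.0002 0.1737 0.1061] alpha 80.88 F [ 0.47 -0.36 -2.72] q [ 33.2  58.7  60.9 -66.4 110.1  36.1]
dr [[0.005, -0.001, 0.001], [0.009, 0.0, -0.0], [0.01, 0.0, -0.0], [0.013, 0.0, -0.0], [0.015, 0.0, -0.0], [0.015, 0.0, -0.0], [0.016, 0.0, -0.0], [0.016, 0.0, -0.0], [0.016, 0.0, -0.0], [0.018, 0.0, -0.0]]
slide [[-0.0002, 0.0052, 0.0009], [-0.0, 0.0062, 0.0005], [-0.0, 0.0062, 0.0006], [0.0, 0.0068, 0.0008], [0.0, 0.0068, 0.0009], [0.0, 0.0068, 0.0011], [0.0, 0.0067, 0.0013], [0.0, 0.0067, 0.0014], [0.0, 0.0067, 0.0015], [0.0, 0.0066, 0.0017]]
max 0.018 0.006888396039717809
end q [ 30.9  50.2  63.2 -62.8 106.6  31.5]
```

View pics/scene_b.png

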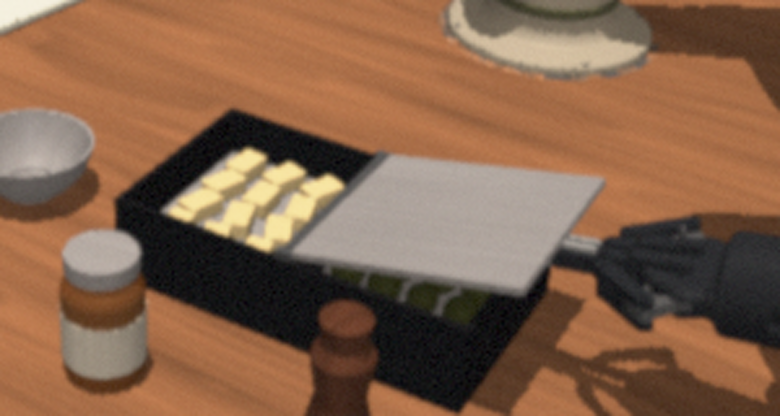

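The cover is rising on the fingertips: its free edge in the crop has moved from ~(603,205)–(528,318) to (603,180)–(528,293). The force is about 2–3 N and the box hasn't moved. Continuing.

jog_arm:
  dr:
    - [0.005, 0, 0]
    - [0.009, 0, 0]
    - [0.01, 0, 0]
    - [0.013, 0, 0]
    - [0.015, 0, 0]
    - [0.015, 0, 0]
    - [0.016, 0, 0]
    - [0.016, 0, 0]
    - [0.016, 0, 0]
    - [0.018, 0, 0]
  slide:
    - [0, 0.0055, 0.0009]
    - [0, 0.0062, 0.0005]
    - [0, 0.0062, 0.0006]
    - [0, 0.0068, 0.0008]
    - [0, 0.0068, 0.0009]
    - [0, 0.0068, 0.0011]
    - [0, 0.0067, 0.0013]
    - [0, 0.0067, 0.0014]
    - [0, 0.0067, 0.0015]
    - [0, 0.0066, 0.0017]
  gripper: [-1, -1, -1, -1, -1, -1, -1, -1, -1, -1]

```text
time_s: 8.55
position: [0.5506, 0.2217, 0.1692]
tool_rot: [[0.998, 0.02, 0.064], [0.067, -0.288, -0.955], [-0.0, 0.957, -0.289]]
ft_force: [-1.1, 3.1, -1.8]
grip_width: 0.0
```

```bash
python3 nxt.py - 36.2,38.6,41,43.4,45.8,48.2,50.6,53,55.4,57.8
```

```text
t 8.55 tip [0.0002 0.15   0.1661] alpha 73.2 F [-1.13  3.11 -1.77] q [ 30.9  50.2  63.2 -62.8 106.6  31.4]
dr [[0.02, -0.001, 0.0], [0.022, 0.0, 0.0], [0.024, 0.0, 0.0], [0.025, 0.0, 0.0], [0.025, 0.0, 0.0], [0.026, 0.0, 0.0], [0.026, 0.0, 0.0], [0.026, 0.0, 0.0], [0.025, 0.0, 0.0], [0.025, 0.0, 0.0]]
slide [[-0.0002, 0.0064, 0.0019], [-0.0, 0.0072, 0.0021], [-0.0, 0.0072, 0.0022], [-0.0, 0.0071, 0.0023], [-0.0, 0.0071, 0.0024], [-0.0, 0.0071, 0.0025], [-0.0, 0.007, 0.0027], [-0.0, 0.007, 0.0027], [-0.0, 0.0069, 0.0029], [-0.0, 0.0068, 0.003]]
max 0.026 0.007528612089887484
end q [ 25.2  39.5  66.2 -54.2  99.4  24.8]
```

jog_arm:
  dr:
    - [0.02, 0, 0]
    - [0.022, 0, 0]
    - [0.024, 0, 0]
    - [0.025, 0, 0]
    - [0.025, 0, 0]
    - [0.026, 0, 0]
    - [0.026, 0, 0]
    - [0.026, 0, 0]
    - [0.025, 0, 0]
    - [0.025, 0, 0]
  slide:
    - [0, 0.0066, 0.0019]
    - [0, 0.0072, 0.0021]
    - [0, 0.0072, 0.0022]
    - [0, 0.0071, 0.0023]
    - [0, 0.0071, 0.0024]
    - [0, 0.0071, 0.0025]
    - [0, 0.007, 0.0027]
    - [0, 0.007, 0.0027]
    - [0, 0.0069, 0.0029]
    - [0, 0.0068, 0.003]
  gripper: [-1, -1, -1, -1, -1, -1, -1, -1, -1, -1]

```text
time_s: 9.55
position: [0.5541, 0.1718, 0.2238]
tool_rot: [[0.998, 0.034, 0.057], [0.067, -0.511, -0.857], [0.0, 0.859, -0.512]]
ft_force: [0.4, 2.8, 1.2]
grip_width: -0.0001
```

```bash
python3 nxt.py c 60.2,62.6,65,67.4,69.8,72.2,74.6,77,79.4,81.8
```

```text
t 9.55 tip [0.0004 0.1011 0.2182] alpha 59.18 F [0.41 2.82 1.22] q [ 25.1  39.5  66.2 -54.2  99.3  24.7]
dr [[0.023, -0.001, 0.0], [0.023, 0.0, 0.0], [0.022, 0.0, 0.0], [0.023, 0.0, 0.0], [0.023, 0.0, 0.0], [0.022, 0.0, 0.0], [0.023, 0.0, 0.0], [0.022, 0.0, 0.0], [0.022, 0.0, 0.0], [0.022, 0.0, 0.0]]
slide [[-0.0004, 0.0065, 0.0029], [0.0, 0.0067, 0.0032], [0.0, 0.0067, 0.0034], [0.0, 0.0065, 0.0034], [0.0, 0.0065, 0.0036], [0.0, 0.0064, 0.0037], [0.0, 0.0064, 0.0039], [0.0, 0.0062, 0.0039], [0.0, 0.0062, 0.0041], [0.0, 0.0061, 0.0042]]
max 0.023021728866442676 0.007513321502504735
end q [ 16.3  31.2  69.4 -44.9  91.6  16.3]
```

View pics/scene_c.png

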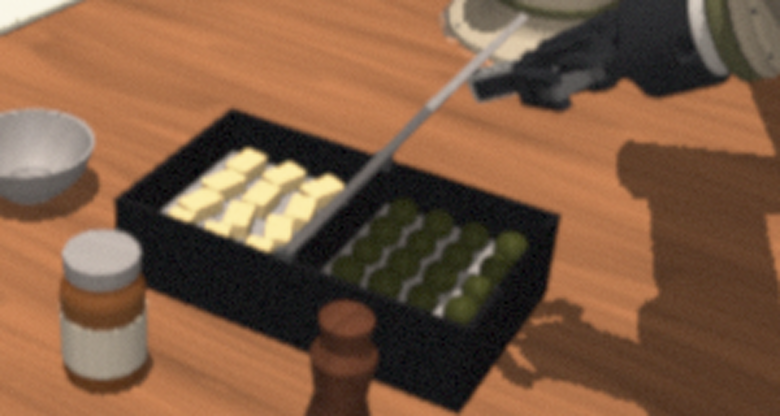

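The cover is seen edge-on from this camera, running from (285,255) to (523,18) at about 60°. The fingertips at (480,85) are behind it and the box is unmoved. Continuing.

jog_arm:
  dr:
    - [0.023, 0, 0]
    - [0.023, 0, 0]
    - [0.022, 0, 0]
    - [0.023, 0, 0]
    - [0.023, 0, 0]
    - [0.022, 0, 0]
    - [0.023, 0, 0]
    - [0.022, 0, 0]
    - [0.022, 0, 0]
    - [0.022, 0, 0]
  slide:
    - [0, 0.0065, 0.0029]
    - [0, 0.0067, 0.0032]
    - [0, 0.0067, 0.0034]
    - [0, 0.0065, 0.0034]
    - [0, 0.0065, 0.0036]
    - [0, 0.0064, 0.0037]
    - [0, 0.0064, 0.0039]
    - [0, 0.0062, 0.0039]
    - [0, 0.0062, 0.0041]
    - [0, 0.0061, 0.0042]
  gripper: [-1, -1, -1, -1, -1, -1, -1, -1, -1, -1]

```text
time_s: 10.65
position: [0.5585, 0.1049, 0.2535]
tool_rot: [[0.998, 0.046, 0.048], [0.067, -0.689, -0.722], [0.0, 0.723, -0.691]]
ft_force: [-1.6, 2.1, 1.7]
grip_width: 0.0001
```

```bash
python3 nxt.py - 84.2,86.6,89,91.4,93.8,96.2,98.6,101,103.4,105.8
```

```text
t 10.65 tip [0.0003 0.0355 0.2459] alpha 46.32 F [-1.61  2.07  1.67] q [ 16.3  31.2  69.4 -44.9  91.5  16.3]
dr [[0.023, -0.0, 0.0], [0.022, -0.0, 0.0], [0.021, -0.0, 0.0], [0.022, -0.0, 0.0], [0.021, -0.0, 0.0], [0.022, -0.0, 0.0], [0.021, -0.0, 0.0], [0.021, -0.0, 0.0], [0.02, -0.0, 0.0], [0.021, -0.0, 0.0]]
slide [[-0.0003, 0.0059, 0.0043], [-0.0, 0.006, 0.0044], [-0.0001, 0.0058, 0.0045], [0.0, 0.0057, 0.0047], [0.0, 0.0056, 0.0047], [0.0, 0.0055, 0.0049], [0.0, 0.0054, 0.005], [0.0, 0.0053, 0.0051], [0.0, 0.0051, 0.0052], [0.0, 0.0051, 0.0053]]
max 0.023 0.00744043009509531
end q [  5.3  26.1  72.7 -34.3  83.6   6.2]
```

jog_arm:
  dr:
    - [0.023, 0, 0]
    - [0.022, 0, 0]
    - [0.021, 0, 0]
    - [0.022, 0, 0]
    - [0.021, 0, 0]
    - [0.022, 0, 0]
    - [0.021, 0, 0]
    - [0.021, 0, 0]
    - [0.02, 0, 0]
    - [0.021, 0, 0]
  slide:
    - [0, 0.006, 0.0043]
    - [0, 0.006, 0.0044]
    - [0, 0.0058, 0.0045]
    - [0, 0.0057, 0.0047]
    - [0, 0.0056, 0.0047]
    - [0, 0.0055, 0.0049]
    - [0, 0.0054, 0.005]
    - [0, 0.0053, 0.0051]
    - [0, 0.0051, 0.0052]
    - [0, 0.0051, 0.0053]
  gripper: [-1, -1, -1, -1, -1, -1, -1, -1, -1, -1]

```text
time_s: 11.65
position: [0.5634, 0.032, 0.2528]
tool_rot: [[0.998, 0.055, 0.037], [0.067, -0.827, -0.559], [-0.0, 0.56, -0.829]]
ft_force: [0.4, 0.6, -0.9]
grip_width: 0.0001
```

```bash
python3 nxt.py d 108.2,110.6,113,115.4,117.8,120.2,122.6,125,127.4,129.8
```

```text
t 11.65 tip [ 0.0005 -0.0357  0.2437] alpha 34.05 F [ 0.44  0.6  -0.93] q [  5.3  26.1  72.6 -34.3  83.6   6.2]
dr [[0.021, -0.0, 0.001], [0.021, -0.0, -0.0], [0.02, -0.0, -0.0], [0.021, -0.0, -0.0], [0.021, -0.0, -0.0], [0.021, -0.0, -0.0], [0.021, -0.0, -0.0], [0.02, -0.0, -0.0], [0.021, -0.0, -0.0], [0.021, -0.0, -0.0]]
slide [[-0.0005, 0.005, 0.0051], [0.0, 0.0049, 0.0055], [0.0, 0.0046, 0.0056], [0.0, 0.0046, 0.0056], [0.0, 0.0045, 0.0058], [0.0, 0.0043, 0.0059], [0.0, 0.0042, 0.0059], [0.0, 0.004, 0.006], [0.0, 0.004, 0.0061], [0.0, 0.0037, 0.0062]]
max 0.02102379604162864 0.007366138744281158
end q [ -6.   24.9  75.7 -22.5  76.5  -5.1]
```

View pics/scene_d.png

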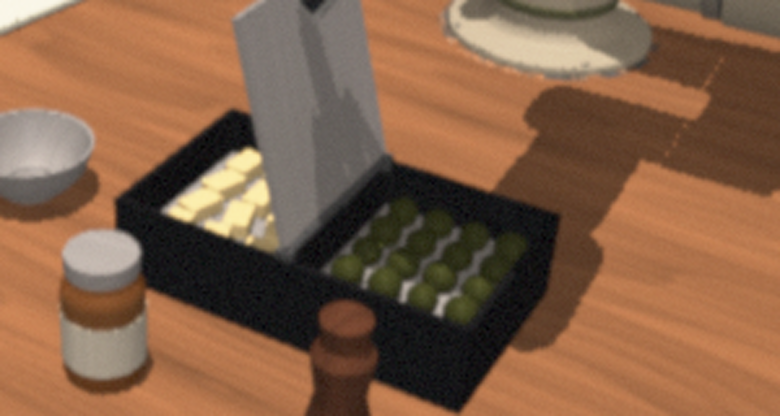

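The cover is past upright, leaning toward the cheese, with its base along (285,250)–(385,165). The fingertips are on its back near (315,0). Continuing.

jog_arm:
  dr:
    - [0.021, 0, 0]
    - [0.021, 0, 0]
    - [0.02, 0, 0]
    - [0.021, 0, 0]
    - [0.021, 0, 0]
    - [0.021, 0, 0]
    - [0.021, 0, 0]
    - [0.02, 0, 0]
    - [0.021, 0, 0]
    - [0.021, 0, 0]
  slide:
    - [0, 0.005, 0.0053]
    - [0, 0.0049, 0.0055]
    - [0, 0.0046, 0.0056]
    - [0, 0.0046, 0.0056]
    - [0, 0.0045, 0.0058]
    - [0, 0.0043, 0.0059]
    - [0, 0.0042, 0.0059]
    - [0, 0.004, 0.006]
    - [0, 0.004, 0.0061]
    - [0, 0.0037, 0.0062]
  gripper: [-1, -1, -1, -1, -1, -1, -1, -1, -1, -1]

```text
time_s: 12.75
position: [0.5678, -0.0337, 0.2232]
tool_rot: [[0.998, 0.062, 0.025], [0.067, -0.924, -0.376], [-0.0, 0.377, -0.926]]
ft_force: [-0.5, 1.2, 0.8]
grip_width: -0.0005
```

```bash
python3 nxt.py - 132.2,134.6,137,139.4,141.8,144.2,146.6,149,151.4,153.8
```

```text
t 12.75 tip [ 0.0005 -0.0996  0.2131] alpha 22.15 F [-0.5   1.19  0.8 ] q [ -6.   24.9  75.6 -22.5  76.5  -5.1]
dr [[0.021, -0.0, 0.001], [0.02, -0.0, -0.0], [0.021, -0.0, -0.0], [0.021, -0.0, -0.0], [0.021, -0.0, -0.0], [0.021, -0.0, -0.0], [0.021, -0.0, -0.0], [0.022, -0.0, -0.0], [0.023, -0.0, -0.0], [0.026, -0.0, -0.0]]
slide [[-0.0005, 0.0036, 0.0061], [0.0, 0.0035, 0.0063], [0.0, 0.0034, 0.0064], [0.0, 0.0032, 0.0065], [0.0, 0.0031, 0.0065], [0.0, 0.003, 0.0065], [0.0, 0.0028, 0.0067], [0.0, 0.0027, 0.0067], [0.0, 0.0025, 0.0067], [0.0, 0.0025, 0.0067]]
max 0.026 0.007261542535852834
end q [-15.9  27.4  78.3  -9.6  71.2 -16.8]
```

jog_arm:
  dr:
    - [0.021, 0, 0]
    - [0.02, 0, 0]
    - [0.021, 0, 0]
    - [0.021, 0, 0]
    - [0.021, 0, 0]
    - [0.021, 0, 0]
    - [0.021, 0, 0]
    - [0.022, 0, 0]
    - [0.023, 0, 0]
    - [0.026, 0, 0]
  slide:
    - [0, 0.0036, 0.0062]
    - [0, 0.0035, 0.0063]
    - [0, 0.0034, 0.0064]
    - [0, 0.0032, 0.0065]
    - [0, 0.0031, 0.0065]
    - [0, 0.003, 0.0065]
    - [0, 0.0028, 0.0067]
    - [0, 0.0027, 0.0067]
    - [0, 0.0025, 0.0067]
    - [0, 0.0025, 0.0067]
  gripper: [-1, -1, -1, -1, -1, -1, -1, -1, -1, -1]

```text
time_s: 13.75
position: [0.5709, -0.0809, 0.1696]
tool_rot: [[0.998, 0.066, 0.011], [0.067, -0.984, -0.168], [-0.0, 0.168, -0.986]]
ft_force: [0.5, 0.6, 0.3]
grip_width: 0.0004
```

```bash
python3 nxt.py e 156,158.1,160.1,162,163.8,165.5,167.1,168.6,170,171.3
```

```text
t 13.75 tip [ 0.0005 -0.1446  0.1587] alpha 9.68 F [0.5  0.61 0.35] q [-15.9  27.4  78.3  -9.6  71.3 -16.9]
dr [[0.027, 0.0, 0.001], [0.026, 0.0, -0.0], [0.025, 0.0, -0.0], [0.023, 0.0, -0.0], [0.02, 0.0, -0.0], [0.016, 0.0, -0.0], [0.013, 0.0, -0.0], [0.01, 0.0, -0.0], [0.006, 0.0, -0.0], [0.002, 0.0, -0.0]]
slide [[-0.0005, 0.0025, 0.0058], [0.0, 0.002, 0.0059], [0.0, 0.0019, 0.0056], [0.0, 0.0018, 0.0054], [0.0, 0.0015, 0.0051], [0.0, 0.0014, 0.0049], [0.0, 0.0013, 0.0046], [0.0, 0.001, 0.0044], [0.0, 0.0009, 0.0041], [0.0, 0.0007, 0.0039]]
max 0.027018512172212593 0.006335613624582862
end q [-21.6  31.1  79.9  -0.   69.  -25.3]
```

View pics/scene_e.png

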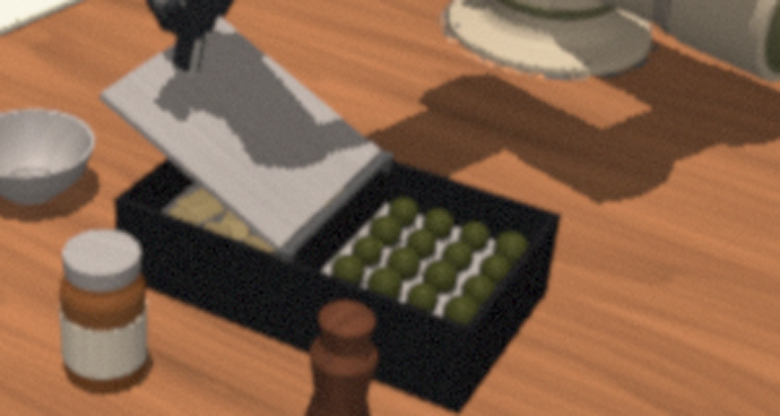

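The cover is at about 150°, with its outer edge at (100,95)–(225,25) and the tips on its back near (185,65). The box, jar and bowl haven't moved. Continuing more slowly.

jog_arm:
  dr:
    - [0.027, 0, 0]
    - [0.026, 0, 0]
    - [0.025, 0, 0]
    - [0.023, 0, 0]
    - [0.02, 0, 0]
    - [0.016, 0, 0]
    - [0.013, 0, 0]
    - [0.01, 0, 0]
    - [0.006, 0, 0]
    - [0.002, 0, 0]
  slide:
    - [0, 0.0025, 0.006]
    - [0, 0.002, 0.0059]
    - [0, 0.0019, 0.0056]
    - [0, 0.0018, 0.0054]
    - [0, 0.0015, 0.0051]
    - [0, 0.0014, 0.0049]
    - [0, 0.0013, 0.0046]
    - [0, 0.001, 0.0044]
    - [0, 0.0009, 0.0041]
    - [0, 0.0007, 0.0039]
  gripper: [-1, -1, -1, -1, -1, -1, -1, -1, -1, -1]

```text
time_s: 14.85
position: [0.5721, -0.0996, 0.1215]
tool_rot: [[0.998, 0.067, -0.0], [0.067, -0.998, -0.003], [-0.0, 0.003, -1.0]]
ft_force: [0.4, -1.2, 0.1]
grip_width: -0.0003
```

```bash
python3 nxt.py - 172.6,173.8,174.9,175.9,176.8,177.6,178.3,178.9,179.3,179.6
```

```text
t 14.85 tip [ 0.0005 -0.1615  0.1105] alpha 0.17 F [ 0.39 -1.22  0.11] q [-21.5  31.2  79.8  -0.2  69.  -25.2]
dr [[0.003, 0.0, 0.001], [-0.0, 0.0, -0.0], [-0.0, 0.0, -0.0], [-0.0, 0.0, -0.0], [-0.0, 0.0, -0.0], [-0.0, 0.0, -0.0], [-0.0, 0.0, -0.0], [-0.0, 0.0, -0.0], [-0.0, 0.0, -0.0], [-0.0, 0.0, -0.0]]
slide [[-0.0005, 0.0006, 0.004], [0.0, 0.0005, 0.0036], [0.0, 0.0004, 0.0034], [0.0, 0.0003, 0.003], [0.0, 0.0002, 0.0027], [0.0, 0.0002, 0.0025], [0.0, 0.0001, 0.0021], [0.0, 0.0001, 0.0019], [0.0, 0.0, 0.0012], [0.0, 0.0001, 0.0009]]
max 0.0031622776601683794 0.004075536774462966
end q [-21.8  32.9  81.4  -0.   65.7 -25.6]
```

jog_arm:
  dr:
    - [0.003, 0, 0]
    - [0, 0, 0]
    - [0, 0, 0]
    - [0, 0, 0]
    - [0, 0, 0]
    - [0, 0, 0]
    - [0, 0, 0]
    - [0, 0, 0]
    - [0, 0, 0]
    - [0, 0, 0]
  slide:
    - [0, 0.0006, 0.004]
    - [0, 0.0005, 0.0036]
    - [0, 0.0004, 0.0034]
    - [0, 0.0003, 0.003]
    - [0, 0.0002, 0.0027]
    - [0, 0.0002, 0.0025]
    - [0, 0.0001, 0.0021]
    - [0, 0.0001, 0.0018]
    - [0, 0, 0.001]
    - [0, 0, 0.0007]
  gripper: [-1, -1, -1, -1, -1, -1, -1, -1, -1, -1]

```text
time_s: 15.85
position: [0.5723, -0.1019, 0.0969]
tool_rot: [[0.998, 0.067, -0.0], [0.067, -0.998, -0.0], [-0.0, 0.0, -1.0]]
ft_force: [0.0, -0.2, 1.1]
grip_width: 0.0002
```

```bash
python3 nxt.py f 179.8,180,180,180,180,180,180,180,180,180 | head -1
```

```text
t 15.85 tip [ 0.0005 -0.1638  0.0859] alpha 0.02 F [ 0.04 -0.2   1.08] q [-21.8  32.9  81.3  -0.   65.8 -25.6]
```

View pics/scene_f.png

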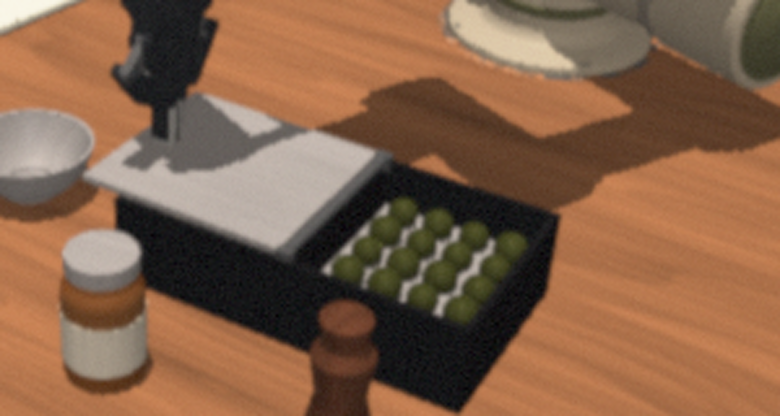

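The cover is nearly flat on the cheese well: outer corner at (88,180), hinge along (285,255)–(385,160). I'll press in small steps.

jog_arm:
  dr:
    - [0, 0, 0]
    - [0, 0, 0]
    - [0, 0, 0]
    - [0, 0, 0]
    - [0, 0, 0]
    - [0, 0, 0]
    - [0, 0, 0]
    - [0, 0, 0]
    - [0, 0, 0]
    - [0, 0, 0]
  slide:
    - [0, 0, 0.0003]
    - [0, 0, 0.0003]
    - [0, 0, 0.0003]
    - [0, 0, 0.0003]
    - [0, 0, 0.0003]
    - [0, 0, 0.0003]
    - [0, 0, 0.0003]
    - [0, 0, 0.0003]
    - [0, 0, 0]
    - [0, 0, 0]
  gripper: [-1, -1, -1, -1, -1, -1, -1, -1, -1, -1]

```text
time_s: 16.95
position: [0.5723, -0.1019, 0.095]
tool_rot: [[0.998, 0.067, -0.0], [0.067, -0.998, -0.0], [-0.0, 0.0, -1.0]]
ft_force: [-1.8, -0.0, 5.4]
grip_width: 0.0
```

```bash
python3 nxt.py - 180 | head -1
```

```text
t 16.95 tip [ 0.0005 -0.1637  0.084 ] alpha 0.01 F [-1.8  -0.02  5.36] q [-21.8  33.   81.5  -0.   65.5 -25.6]
```

jog_arm:
  dr:
    - [0, 0, 0]
    - [0, 0, 0]
    - [0, 0, 0]
    - [0, 0, 0]
    - [0, 0, 0]
    - [0, 0, 0]
    - [0, 0, 0]
    - [0, 0, 0]
    - [0, 0, 0]
    - [0, 0, 0]
  slide:
    - [0, 0, 0.0002]
    - [0, 0, 0.0002]
    - [0, 0, 0.0002]
    - [0, 0, 0.0002]
    - [0, 0, 0.0002]
    - [0, 0, 0]
    - [0, 0, 0]
    - [0, 0, 0]
    - [0, 0, 0]
    - [0, 0, 0]
  gripper: [-1, -1, -1, -1, -1, -1, -1, -1, -1, -1]

```text
time_s: 17.95
position: [0.5723, -0.1019, 0.0949]
tool_rot: [[0.998, 0.067, 0.001], [0.067, -0.998, -0.001], [0.001, 0.001, -1.0]]
ft_force: [-4.9, 1.6, 13.0]
grip_width: -0.0002
```

```bash
python3 nxt.py - 180 | head -1
```

```text
t 17.95 tip [ 0.0005 -0.1638  0.0839] alpha 0.05 F [-4.94  1.64 13.  ] q [-21.7  33.   81.5  -0.   65.5 -25.6]
```

The height has stalled at 0.0839 m and the force has risen to 13 N, so the cover is on its stop. Retracting straight up.

jog_arm:
  dr:
    - [0, 0, 0]
    - [0, 0, 0]
    - [0, 0, 0]
    - [0, 0, 0]
    - [0, 0, 0]
    - [0, 0, 0]
    - [0, 0, 0]
    - [0, 0, 0]
    - [0, 0, 0]
    - [0, 0, 0]
  slide:
    - [0, 0, -0.001]
    - [0, 0, -0.002]
    - [0, 0, -0.005]
    - [0, 0, -0.01]
    - [0, 0, -0.02]
    - [0, 0, -0.03]
    - [0, 0, -0.03]
    - [0, 0, -0.03]
    - [0, 0, -0.02]
    - [0, 0, -0.01]
  gripper: [-1, -1, -1, -1, -1, -1, -1, -1, -1, -1]

```text
time_s: 18.95
position: [0.5727, -0.102, 0.2543]
tool_rot: [[0.998, 0.067, 0.003], [0.067, -0.998, -0.001], [0.003, 0.002, -1.0]]
ft_force: [-0.6, 0.6, -0.8]
grip_width: 0.0
```

```bash
python3 nxt.py g 180 | head -1
```

```text
t 18.95 tip [ 0.0009 -0.1639  0.2433] alpha 0.2 F [-0.59  0.56 -0.83] q [-21.7  24.5  68.   -0.   87.3 -25.6]
```

View pics/scene_g.png

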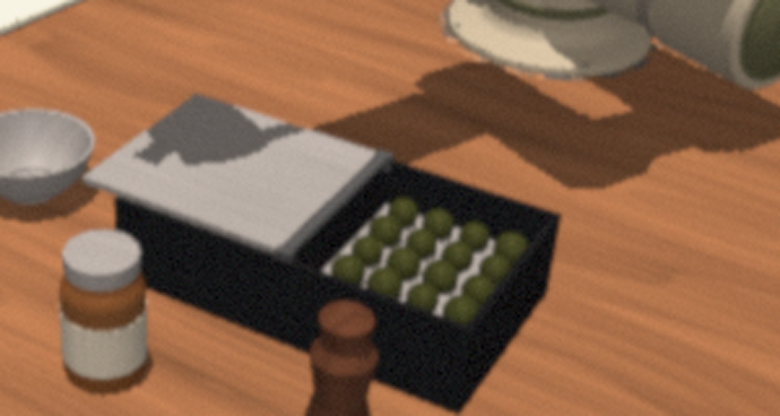

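View pics/top_g.png

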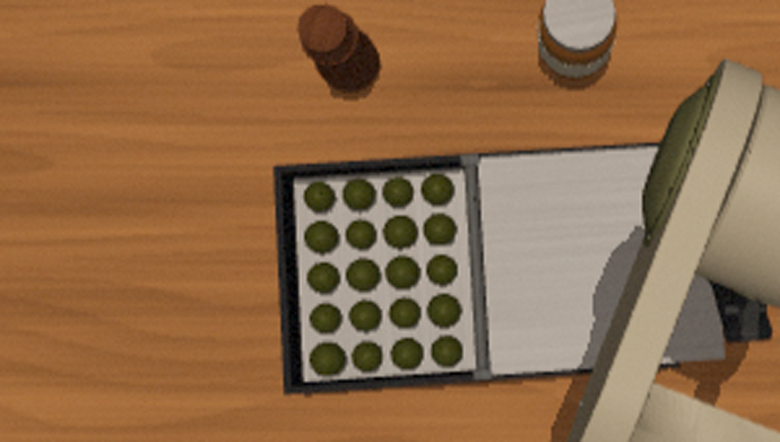

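The cover lies flat: outer corner at crop (88,180), olives all open in both views, fingers clear. One numeric check of the cover angle, and of whether the bystanders and box have moved.

```bash
python3 - <<'E'
from h import *
d=viewer.get_image("scene");a=np.array(d["pixels"]);cv2.imwrite("pics/s_end.png",a)
b=cv2.imread("pics/scene0.png")
for th in (np.pi,np.pi-.03,np.pi-.06):
    w=box2w([leafpt(.085,.19,-.003,th),leafpt(-.085,.19,-.003,th)],(.561,.0615),.066)
    print(round(th,3),np.round((proj(d,w)-[200,140]+.5)*2.6-.5,1).tolist())
g=lambda x:cv2.cvtColor(x,cv2.COLOR_BGR2GRAY).astype(np.float32)
for n,(y0,y1,x0,x1) in dict(jar=(225,292,218,262),mill=(250,330,310,350),bowl=(180,222,180,242),boxfront=(225,290,250,310),boxcorner=(250,292,345,385)).items():
    s,r=cv2.phaseCorrelate(g(b[y0:y1,x0:x1]).copy(),g(a[y0:y1,x0:x1]).copy(),cv2.createHanningWindow((x1-x0,y1-y0),cv2.CV_32F)); print(n,np.round(s,2),round(r,2))
print(observe()["time_s"],observe()["ft_force"])
E
```

```text
3.142 [[83.1, 176.1], [196.4, 92.6]]
3.112 [[83.0, 170.3], [196.6, 87.1]]
3.082 [[83.1, 164.5], [197.0, 81.7]]
jar [0.41 0.08] 0.91
mill [-0.09  0.1 ] 1.08
bowl [0.16 0.68] 0.65
boxfront [-0.12 -0.06] 0.94
boxcorner [0.23 0.66] 1.08
19.1 [-1.30627547 -0.58604557  0.05181956]
```

```bash
python3 -c "
from rig import env
print(env.close_job())"
```

```text
the job is handed in; nothing more can be done
None
```

The cover now lies flat on the cheese well, the olives are uncovered, and the job was handed in at about 19 s. I slid the shut fingertips under the overhanging edge, pushed the cover up and over its spine in one slow arc at about 1–4 N, and pressed it down to its stop. The fingers then lifted straight up, clear of everything.

**Cover flat:**
- During the press the fingertips stalled at 83.9 mm, against 84 mm for a flat cover, while the force rose to 13 N.
- In the final picture the outer corners are at (88,180) and (196,95) in the zoomed crop. A flat cover should put them at (83,176) and (196,93). They sit slightly low, so the cover is not raised; the 2–5 px difference fits my box-pose and camera error.

**Box and bystanders:** comparing the start and end pictures, the box front, jar and mill shifted by less than 0.5 px. The bowl and one box corner read about 0.7 px, and the bowl match was weak (0.65). I put this down to changed shadows and the cover's new position, but did not check it further.

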